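# Drift the sign panel's nut bar into line and fit the second stud

### The arm

A 6-joint arm with a two-finger parallel gripper is mounted at the origin on the work surface. World frame = base frame: x ahead of the robot, y to its left, z up, the work surface at z = 0. Lengths are in mm, angles in rad, forces in N, time in s.
With the tool pointing down it reaches from about 275 to 750 mm from the base axis. Payload 10.2 kg.
Tool frame: the origin (TCP) lies at the very end of the fingers, on their centre line; the grasp point (between the pads) lies 19 mm behind it (ctrl.hold_point_z is the distance from the TCP to the grasp point, in mm); z points along the fingers, y is the direction in which the jaws open and shut (so a half turn about z gives the same grasp; the last joint's range is limited). The gripper opens to 85 mm and grips with 20 to 120 N. Pads are 22 mm wide; open, the fingers measure 114 mm over their backs; the gripper's body (76 mm by 85 mm) begins 54 mm behind the grasp point. The pads swing forward as they close: fully open they stand 13 mm farther back than shut.
Start: joints at [0.939, 0.313, 1.498, -0, 1.331, -0.223], TCP at [208.705, 481.74, 231.294] pointing down, gripper open.
Joint ranges: [-2.94, 2.94], [-0.97, 2.17], [0.19, 2.56], [-1.23, 4.37], [0.02, 3.11], [-2.88, 2.88]. Speed limits (rad/s): [2.39, 2.39, 3.01, 3.14, 3.14, 3.14].

### API

Orientations are given as a unit quaternion [w, x, y, z].
In Python, from rig import readout, cams, workorder, spotter, ctrl gives the robot as it stands.
- The arm moves only by the tool step_arm, never from a script. Its argument "plan" is text: rows parted by semicolons, each of 5 numbers parted by spaces: the shift along the tool's x, y, z in cm, then the turn about the tool's z in degrees, then the opening in per cent of the stroke, from 0 (shut) to 100 (fully open). In form: x y z twist gripper; .... A call has 1 to 10 rows; each row is the pose to reach, as a shift and turn from the pose commanded when the call began, along the tool's axes at that moment; what a row does not reach only later rows make up. A row lasts 1/10 s, in which the tool goes at most 50 mm and 8.59 degrees, less where a joint would pass 70% of its speed; a pose out of reach is approached as far as the arm can. A call with a gripper value outside its range is refused whole. The fingers move at their own pace and stop on an object; "grip_force" is the grip in N (left out, the last holds). Time passes only in rows, so rows that repeat a pose let the fingers close. It gives the time, the measured TCP pose, the force and the opening at its end, in the units of the state.
- readout.sense(): the state, without advancing time (a new reading comes with each control period).
- cams.capture(name): name is "side" or "top" or "wrist"; returns (picture, depth): 400x640x3 uint8, red, green, blue; 400x640 float32, mm along the optical axis (not along the pixel's ray), 0 where there is no reading.
- cams.camera_info(name): a dict with "vfov" (degrees; the focal length in pixels is half the picture's height over the tangent of half this angle, whatever the lens; pixels are square), "cx", "cy" (the principal point, pixels), "rvec" (rotation vector, rad) and "tvec" (3), from world to camera coordinates, as OpenCV has them. Camera axes: x right, y down, z forward; pixel columns grow to the right and rows downward; lengths in mm; the calibration is good to about 2 mm. A picture is of the moment at which its call begins: read the wrist's pose just before it. camera_info takes no time and is no camera call; for the wrist camera it gives the pose at the moment of the call.
- workorder.finish_job(): hands the job in, once; it reports no verdict.
Trained networks look in the newest picture that a camera, given by its name, has taken for a name from the list of things; names that differ only in an ending like _2 or _b are one class to them, and where a whole thing is asked for, a point or a joint stands for the part that bears it (a point fixed in the world has none). Each returns a list of dicts, best first, with "conf" (0 to 1); they miss things now and then, are a little off and sometimes report something else, mostly with a low value. They report only what shows in the picture. A call takes as long as a camera call.
- spotter.regions_of(camera, target): "pixels" (400x640 bool, what is visible of it) and "extent" ([centre column, centre row, width, height] in pixels, round what is visible of it).
The state is a dict: "time_s": time; "joints": joint angles; "dq": joint speeds; "tau": joint torques, N m; "eef_pos": TCP position; "ee_rot": TCP orientation; "force": force on the tool from outside, world axes, zero at the start; "wrist_torque": the same for the moment, N m; "grip_width": opening from 0.0 (shut) to 1.0 (fully open).
Only numpy, scipy, OpenCV 4.12 (cv2) and the standard library are available. Lean on these libraries where they do the work, as an engineer would, in place of code of your own. Each camera call takes 0.05 s, during which the arm holds its last target. There are 200 camera calls.

### The job

The neon sign panel lies on two channels, but the nut bar under its near row of holes has slipped lengthwise, so its holes do not line up with the panel's. Ease the orange-handled drift pin gently down the yellow-ringed hole, feeling for the bar's hole and drawing it into line until the pin's collar sits flat on the panel, then, leaving the pin in, push the loose aluminium stud fully home in the other hole of that row. Do not force the pin or the stud against the panel or bar, and leave everything else on the bench where it is.

Things in the scene. Friction and masses are not known exactly. Their poses are not given: they have to be found in the camera images.
- panel: blue sign panel (sizes in mm), 200 (x) by 260 (y), 6 thick, level across two channels. Origin on the table under its centre, z up; underside at z 40, top at 46. Four 16 dia through holes at x -55 (near row, empty) and +55 (far row, filled by two studs 22 dia, 30 tall), y -60 and +60. Glowing tubes 9 tall lie along y within 16 of x 0 and at x 85. Harmed by forces above 40 N from pin or stud
- hole_pin (a point): centre of the mouth (top face) of the yellow-ringed near hole, panel x -55, y -60, axes as the panel's: the drift pin goes here. Below it: panel 6, bar 8, then free space to 3 above the table
- hole_stud (a point): centre of the mouth (top face) of the other near hole, panel x -55, y +60: the stud goes here. Same depths
- pin: drift pin, 98 long, 150 g or so, standing loosely upright in pin_stand. Origin at the centre of its tip, z along it towards the handle. From the tip: straight nose 5 dia for 11, taper to 14.6 dia at 26, straight to 40, steel collar 28 dia from 40 to 45, orange round handle 20 dia from 45 to 98
- pin_collar (a point): point on the pin's axis at the underside of its collar (40 from the tip); it comes to the hole's mouth when the pin is fully in
- stud: loose mounting stud, 80 g or so, standing loosely upright in stud_stand. Origin at the centre of its foot, z up along it. Steel shank 13 dia, 24 long, foot chamfered to 9 dia over 3; above it an aluminium barrel 22 dia, 30 tall (z 24 to 54)
- stud_seat (a point): point on the stud's axis at the underside of its barrel (24 above the foot)
- pin_stand: brown wooden block 75 x 75 x 45 tall, fixed, one 18 mm hole through its centre for the drift pin, whose collar rests on the top. Origin under its centre. The two stands may swap sides
- stud_stand: pale wooden block 75 x 75 x 35 tall, fixed, one 16.5 mm hole through its centre for the stud, whose barrel rests on the top. Origin under its centre
- rail_a: aluminium channel 46 wide, 300 long (y), 40 tall, fixed under one row of panel holes (either row). Inside, against the panel's underside, a brass nut bar 8 thick with two 16 mm holes 120 apart slides only along y; about 3 N moves it, it stays where left. It starts 8 to 9.5 off, towards panel +y or -y (not known which). Origin on the table under the channel, not the bar. The bar is harmed above 40 N
- rail_b: the other channel, alike, with its own slipped bar, under the other row
- tape: bystander: white ring of tape, 90 dia, 22 tall, lying flat
- screwdriver: bystander: red-handled screwdriver, lying
- jar: bystander: black jar, 64 dia, 70 tall
- pliers: bystander: green-handled pliers, lying open
- psu: bystander: black driver box 50 x 150 x 35

How it is judged (in metres and radians):
On the way, in this order (a step that is already met when the one before it is completed fails the run):
1. the drift pin is down the yellow-ringed hole, upright, its collar on the panel (distance between pin_collar and hole_pin below 0.004 m and angle between the z axis of pin and the z axis of panel, either way round below 0.08 rad), for 0.2 s.
2. with the pin still in, the stud is home in the other near hole (all of step 1 and distance between stud_seat and hole_stud below 0.004 m and angle between the z axis of stud and the z axis of panel, either way round below 0.08 rad), for 0.2 s.
At the end, for the whole second after the job is handed in: The pin's collar point is within 4 mm of the mouth of the yellow-ringed hole and the stud's seat point within 4 mm of the mouth of the other near hole, both within 0.08 rad of square to the panel, released and at rest (under 20 mm/s) (all of step 2 and linear speed of each of pin, stud below 0.02 m/s); the robot touches nothing.
It fails at once if the pin or stud presses on the panel or a channel (with its bar) with more than 40 N (contact force between any of pin, stud and panel above 40 N or contact force between any of pin, stud and rail_a above 40 N or contact force between any of pin, stud and rail_b above 40 N).
It fails at once if a bystander is moved by more than 25 mm (distance of any of tape, screwdriver, jar, pliers, psu from where it was at the start of the episode above 0.025 m).
It also fails if it takes over 61 s, if anything falls off the work surface, if the arm or the gripper's body presses on something with over 40 N, if the wrist force passes 120 N, or if a joint passes its speed limit or range.

## Working session

There is one attempt and no reset: what is moved stays moved. The work goes in short steps, Python scripts to look and compute and a tool call to move; the robot and the scene stay as the last step left them, time stands still between calls to the robot, and variables do not carry over. Pictures are saved under pics/ and viewed, about 8 in all and at most 12, crops included, and the job is handed in when it is done.

Besides the shell and the picture viewer there is one more tool, called after "Emit:" as name(argument=value, ...) on one line, values as JSON. step_arm: Moves the arm, as the interface text tells. Its arguments: {"type":"object","properties":{"plan":{"type":"string"},"grip_force":{"type":"number"}},"required":["plan"]}

```bash
mkdir -p pics; ls
cat > h.py <<'E'
import numpy as np, cv2
from scipy.spatial.transform import Rotation as R
from rig import readout, cams, workorder, spotter, ctrl
def K(n):
    c=cams.camera_info(n); f=200/np.tan(np.radians(c["vfov"])/2)
    return c,f
def world(n,d,mask=None,info=None):
    c,f=info or K(n)
    v,u=np.nonzero((d>0) if mask is None else (mask&(d>0)))
    z=d[v,u]; p=np.c_[(u-c["cx"])/f*z,(v-c["cy"])/f*z,z]
    Rm=cv2.Rodrigues(np.array(c["rvec"],float))[0]
    return (p-np.array(c["tvec"]).ravel())@Rm, np.c_[u,v]
def save(n,im): cv2.imwrite("pics/"+n+".png",im[:,:,::-1])
E
python3 - <<'E'
from h import *
s=readout.sense(); print(s); print(ctrl.hold_point_z)
for n in("top","side"):
    im,d=cams.capture(n); save(n,im); np.savez("/tmp/"+n,im=im,d=d)
    print(n,cams.camera_info(n))
    for t in("panel","pin","stud","pin_stand","stud_stand","hole_pin","hole_stud"):
        for r in spotter.regions_of(n,t)[:2]:
            P,_=world(n,d,r["pixels"])
            print(t,round(r["conf"],2),np.round(r["extent"]),np.round(np.median(P,0)) if len(P) else None, np.round(np.percentile(P,95,axis=0)) if len(P) else None)
E
```

```text
pics
{'time_s': 0.0, 'joints': array([ 9.38616089e-01,  3.13440114e-01,  1.49843322e+00, -7.09853589e-06,
        1.33102318e+00, -2.23410205e-01]), 'dq': array([ 0.00062181,  0.00057299, -0.00068193,  0.00134368,  0.00120637,
       -0.00203234]), 'tau': array([ 5.49465403e-04, -4.12264252e+01, -2.59746748e+01, -1.74322222e-04,
        4.08560285e-03, -7.70663405e-06]), 'eef_pos': array([208.53652427, 481.52106329, 230.74159798]), 'ee_rot': array([-2.67326687e-04,  2.02964145e-01,  9.79185953e-01, -5.94609485e-04]), 'force': array([ 0.10019387,  0.6222938 , -0.84868164]), 'wrist_torque': array([ 0.03868757,  0.03397646, -0.03369117]), 'grip_width': 1.0030371207412063}
18.700000000000003
top {'vfov': 48.69400270761297, 'cx': 317.19694278029596, 'cy': 194.32732745090098, 'rvec': array([ 2.18452764, -2.142276  ,  0.13556059]), 'tvec': array([ -14.94966708,  562.76188316, 1256.38892747])}
panel 0.72 [323. 193. 103.  87.] [568. -20.  46.] [663.  94.  54.]
panel 0.59 [219. 221.  33.  34.] [476. 274.  34.] [512. 313.  38.]
pin 0.55 [410. 219.  11.   7.] [ 500. -265.   84.] [ 509. -260.  10
[... 638 characters left out ...]
'tvec': array([525.76308166, 160.26146307, 820.95762996])}
panel 0.57 [311. 209.  85.  67.] [561.   7.  46.] [653. 107.  56.]
pin 0.53 [359. 154.  11.  20.] [ 496. -263.   73.] [ 508. -258.  103.]
stud 0.6 [311. 209.  88.  70.] [559.   7.  46.] [652. 108.  56.]
pin_stand 0.61 [361. 171.  31.  26.] [ 491. -239.   38.] [ 533. -229.   47.]
pin_stand 0.29 [361. 154.  11.  21.] [ 495. -263.   72.] [ 509. -258.  103.]
stud_stand 0.78 [310. 316.  57.  56.] [467. 297.  35.] [510. 323.  37.]
stud_stand 0.25 [335. 228.  17.  70.] [478.  91.   4.] [499. 116.  38.]
hole_pin 0.61 [310. 211.  89.  68.] [560.   7.  46.] [653. 108.  56.]
hole_stud 0.84 [310. 213.  88.  69.] [560.   5.  46.] [655. 106.  56.]
```

Run:
```python
from h import *
im=np.load("/tmp/top.npz")["im"]; save("topc",cv2.resize(im[130:270,170:450],None,fx=2.85,fy=2.85,interpolation=cv2.INTER_CUBIC))
```

```text
(no output)
```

View pics/topc.png

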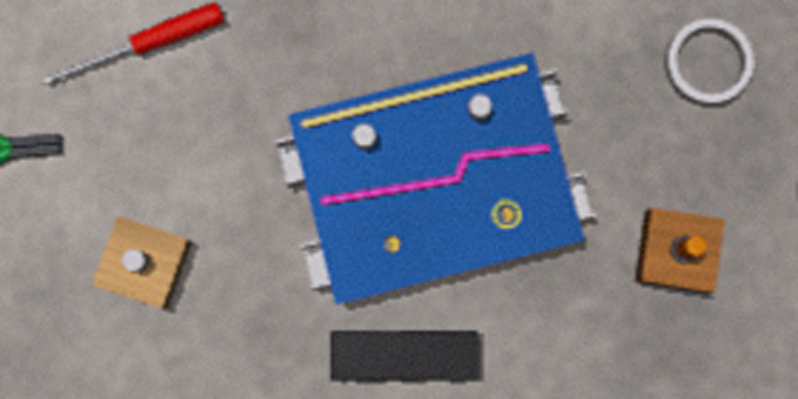

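View pics/side.png

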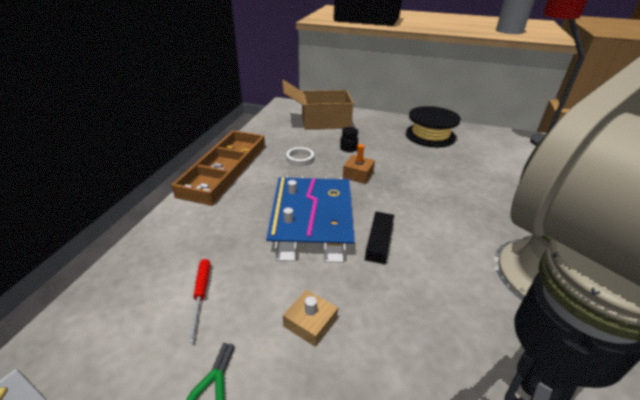

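Top view shows the panel yawed by about 15°, with the yellow-ringed hole at about pixel (348,205) and the other near hole at (307,216). The pin stand is on the right (−y), the stud stand on the left, and the psu in front. Next I'll fit the panel pose.

Run:
```python
from h import *
for n in("top","side"):
    z=np.load(f"/tmp/{n}.npz"); im,d=z["im"].astype(int),z["d"]
    P,uv=world(n,d); c=im[uv[:,1],uv[:,0]]
    m=(c[:,2]>c[:,0]+50)&(c[:,2]>90)&(abs(P[:,2]-46)<8)&(abs(P[:,1]+20)<200)&(abs(P[:,0]-570)<200)
    r=cv2.minAreaRect(P[m][:,:2].astype(np.float32)); print(n,"panel",r,np.median(P[m][:,2]))
    y=(c[:,0]>c[:,2]+50)&(c[:,1]>c[:,2]+30)&(abs(P[:,2]-44)<12)&(abs(P[:,1]+20)<120)&(P[:,0]<560)&(P[:,0]>450)
    for a in (P[y&(P[:,1]<-30)],P[y&(P[:,1]>-10)]): print(" hole",len(a),a.mean(0).round(1) if len(a) else 0)
    for nm,x0,y0,zr in(("pin",500,-264,(85,120)),("stud",478,276,(55,75))):
        q=P[(np.hypot(P[:,0]-x0,P[:,1]-y0)<35)&(P[:,2]>zr[0])&(P[:,2]<zr[1])]
        print(" ",nm,len(q),q.mean(0).round(1),q.min(0).round(1),q.max(0).round(1))
    for nm,x0,y0,zr in(("pin_st",500,-264,(40,49)),("stud_st",478,274,(31,39))):
        q=P[(np.hypot(P[:,0]-x0,P[:,1]-y0)<60)&(P[:,2]>zr[0])&(P[:,2]<zr[1])]
        print(" ",nm,len(q),cv2.minAreaRect(q[:,:2].astype(np.float32)))
    for t in ("jar","psu"):
        for r in spotter.regions_of(n,t)[:1]:
            Q,_=world(n,d,r["pixels"]); print(t,r["conf"],np.median(Q,0).round(),Q.max(0).round())
s=readout.sense(); c=cams.camera_info("wrist"); Rm=cv2.Rodrigues(c["rvec"])[0]
q=np.array(s["ee_rot"]); Rt=R.from_quat(q[[1,2,3,0]]).as_matrix()
print("cam in tool",Rt.T@(-Rm.T@np.ravel(c["tvec"])-s["eef_pos"]), "optical axis in tool",Rt.T@Rm[2],"camx",Rt.T@Rm[0],c["vfov"])
```

```text
top panel ((569.665283203125, -19.664962768554688), (200.20936584472656, 259.5949401855469), 15.649763107299805) 45.21622170025361
 hole 34 [533.9 -92.9  43.2]
 hole 14 [501.5  21.9  40.6]
  pin 48 [ 499.9 -269.8  101. ] [ 491.6 -280.    86. ] [ 508.5 -261.7  108.2]
  stud 48 [477.9 278.5  63.2] [469.2 268.1  58.6] [486.5 290.   68.5]
  pin_st 560 ((500.27593994140625, -271.08380126953125), (76.17556762695312, 75.6078872680664), 82.13725280761719)
  stud_st 537 ((477.873779296875, 278.7381286621094), (75.90193176269531, 74.45629119873047), 72.76978302001953)
jar 0.58 [ 565. -423.   67.] [ 608. -398.   77.]
psu 0.96 [388.  10.  34.] [414.  83.  42.]
side panel ((566.0884399414062, -17.982315063476562), (198.58078002929688, 264.76214599609375), 15.61736011505127) 46.211555148792506
 hole 15 [528.5 -89.2  44. ]
 hole 7 [497.8  21.7  40.4]
  pin 53 [ 495.5 -265.6   96.7] [ 486.9 -281.7   85.1] [ 504.8 -259.4  104.8]
  stud 126 [473.2 282.5  63.5] [463.3 269.8  55.2] [484.  291.8  67. ]
  pin_st 313 ((496.5065002441406, -270.0711364746094), (80.56048583984375, 75.88516998291016), 81.8030014038086)
  stud_st 1215 ((473.63824462890625, 280.041015625), (77.57990264892578, 76.37291717529297), 73.2344741821289)
jar 0.58 [ 560. -409.   41.] [ 625. -268.  103.]
psu 0.97 [384.  37.  35.] [416.  88.  39.]
cam in tool [  83.43790749   -1.07796403 -141.79669698] optical axis in tool [-3.23615844e-01 -1.44798367e-04  9.46188546e-01] camx [-2.09144482e-04  9.99999975e-01  8.15016153e-05] 58.799897878296235
```

Emit:
step_arm(plan="-56.4 -57.5 0 -39 100;-56.4 -57.5 0 -39 100;-56.4 -57.5 0 -39 100;-56.4 -57.5 0 -39 100;-56.4 -57.5 0 -39 100;-56.4 -57.5 0 -39 100;-56.4 -57.5 0 -39 100;-56.4 -57.5 0 -39 100;-56.4 -57.5 0 -39 100;-56.4 -57.5 0 -39 100")

```text
time_s: 2.0
eef_pos: [376.8, 45.9, 231.9]
ee_rot: [0.001, -0.135, 0.991, -0.0]
force: [1.5, 1.0, -0.0]
grip_width: 1.001
```

Emit:
step_arm(plan="-3.3 -33.7 0 0 100;-3.3 -33.7 0 0 100;-3.3 -33.7 0 0 100;-3.3 -33.7 0 0 100;-3.3 -33.7 3 0 100;-3.3 -33.7 5.5 0 100;-3.3 -33.7 5.5 0 100;-3.3 -33.7 5.5 0 100;-3.3 -33.7 5.5 0 100;-3.3 -33.7 5.5 0 100")

```text
time_s: 3.0
eef_pos: [498.9, -267.1, 177.4]
ee_rot: [0.0, -0.136, 0.991, -0.0]
force: [0.3, 0.3, 0.5]
grip_width: 0.994
```

Run:
```python
from h import *
s=readout.sense(); info=K("wrist"); im,d=cams.capture("wrist"); save("w1",im); print(s["eef_pos"],s["ee_rot"],s["joints"],s["force"])
P,uv=world("wrist",d,info=info); c=im[uv[:,1],uv[:,0]].astype(int)
m=(c[:,0]>c[:,2]+90)&(P[:,2]>52)&(P[:,2]<110)&(np.hypot(P[:,0]-499,P[:,1]+270)<40)
q=P[m];print(len(q),q.mean(0),q.min(0),q.max(0)); t=q[q[:,2]>q[:,2].max()-3];print("top",t.mean(0),t.min(0),t.max(0))
q=P[(np.hypot(P[:,0]-498,P[:,1]+270)<60)&(P[:,2]>40)&(P[:,2]<49)]
print(cv2.minAreaRect(q[:,:2].astype(np.float32)),np.median(q[:,2]))
```

```text
[ 498.94101043 -267.08008344  177.41273681] [ 3.96769348e-04 -1.35873599e-01  9.90726040e-01 -3.48477590e-04] [-6.98515944e-01  4.46653102e-01  1.45064480e+00  1.27021888e-04
  1.24324547e+00 -2.54194348e+00] [0.34388379 0.28536994 0.47841968]
605 [ 496.25553862 -271.39816976  102.11111927] [ 487.30201446 -280.73228274   99.952228  ] [ 505.85188325 -261.7765144   103.89261294]
top [ 496.27530919 -271.43561142  102.16569261] [ 487.30201446 -280.73228274  100.90933573] [ 505.85188325 -261.7765144   103.89261294]
((496.5785217285156, -271.2935791015625), (75.28095245361328, 75.75016021728516), 82.11761474609375) 44.20957287593535
```

Emit:
step_arm(plan="0.35 -0.35 4 0 100;0.35 -0.35 8 0 100;0.35 -0.35 11 0 100;0.35 -0.35 11.4 0 100;0.35 -0.35 11.4 0 100;0.35 -0.35 11.4 0 10;0.35 -0.35 11.4 0 10;0.35 -0.35 11.4 0 10;0.35 -0.35 11.4 0 10;0.35 -0.35 11.4 0 10", grip_force=60)

```text
time_s: 4.05
eef_pos: [496.6, -272.2, 63.1]
ee_rot: [0.0, -0.136, 0.991, -0.0]
force: [-1.1, 1.0, 2.0]
grip_width: 0.223
```

Emit:
step_arm(plan="0 0 -4 0 10;0 0 -8 0 10;-3 5.5 -8.5 0 10;-5.5 10.5 -8.5 0 10;-8.3 15 -8.5 0 10;-8.35 16.3 -8 0 10;-8.35 16.3 -6.5 0 10;-8.35 16.3 -6 0 10;-8.35 16.3 -6 0 10;-8.35 16.3 -6 0 10")

```text
time_s: 5.05
eef_pos: [533.2, -93.4, 122.9]
ee_rot: [0.0, -0.135, 0.991, -0.0]
force: [0.2, -0.7, -1.0]
grip_width: 0.217
```

Run:
```python
from h import *
s=readout.sense(); info=K("wrist"); im,d=cams.capture("wrist"); save("w2",im); np.savez("/tmp/w2",im=im,d=d); print(s["eef_pos"],s["ee_rot"],s["joints"],s["force"],s["wrist_torque"])
```

```text
[533.17395995 -93.4454123  122.87849534] [ 1.29290132e-04 -1.34980702e-01  9.90848212e-01 -1.21143294e-04] [-3.90002919e-01  4.56186750e-01  1.59159101e+00 -8.99720974e-05
  1.09346967e+00 -2.23154590e+00] [ 0.20179759 -0.71440686 -1.02107882] [-0.0288298   0.02361334  0.00232957]
```

View pics/w2.png

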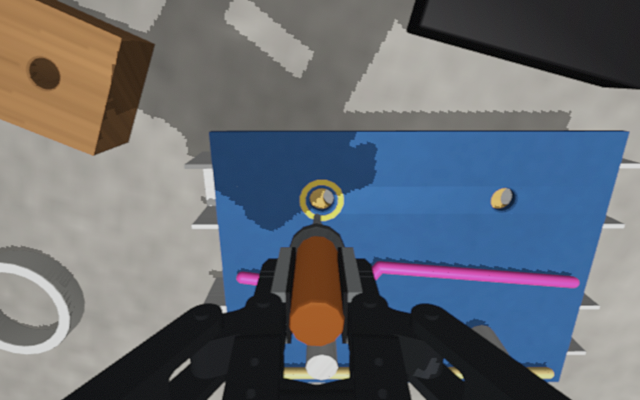

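Wrist view: right = panel +y. The ringed hole is at about (322,199), the other hole at (503,198), and the pin's nose at about (317,220). Zooming on both holes to see which way the bar has slipped.

Run:
```python
from h import *
im=np.load("/tmp/w2.npz")["im"]
a=cv2.resize(im[170:250,285:365],(400,400),interpolation=cv2.INTER_CUBIC);b=cv2.resize(im[160:240,463:543],(400,400),interpolation=cv2.INTER_CUBIC)
save("w2z",np.hstack([a,b]))
z=np.load("/tmp/w2.npz");d=z["d"]
print(d[190:210,490:516:2].round().astype(int))
```

```text
[[232 232 232 232 239 237 238 276 278 277 277 231 232]
 [232 232 232 233 238 237 237 277 278 277 278 235 232]
 [233 232 233 237 238 237 238 277 278 277 276 237 233]
 [232 231 233 239 239 239 277 277 277 277 278 236 235]
 [231 232 240 238 239 238 278 278 278 278 277 238 234]
 [233 232 238 238 239 239 279 278 279 278 278 238 235]
 [233 232 239 240 240 238 278 278 278 278 278 238 235]
 [232 239 240 240 239 239 277 280 278 279 277 239 236]
 [234 240 240 239 239 240 280 279 279 278 278 239 236]
 [233 239 240 239 239 241 279 280 280 280 280 238 236]
 [235 239 241 239 240 240 280 279 279 280 280 239 235]
 [234 240 240 241 241 240 280 280 280 281 240 238 235]
 [234 240 240 241 241 241 280 278 280 280 240 238 236]
 [234 241 240 241 241 241 280 281 279 241 239 236 236]
 [235 241 241 240 240 242 241 248 248 240 239 237 237]
 [233 241 242 241 241 242 242 245 241 240 239 237 235]
 [236 236 241 241 241 241 242 242   0 240 237 236 235]
 [235 237 243 241 242 241 241 240 240 239 237 236 236]
 [236 235 236 242 241 241 240 240 238 237 236 235 235]
 [235 237 236 237 239 240 238 239 237 237 236 235 235]]
```

View pics/w2z.png

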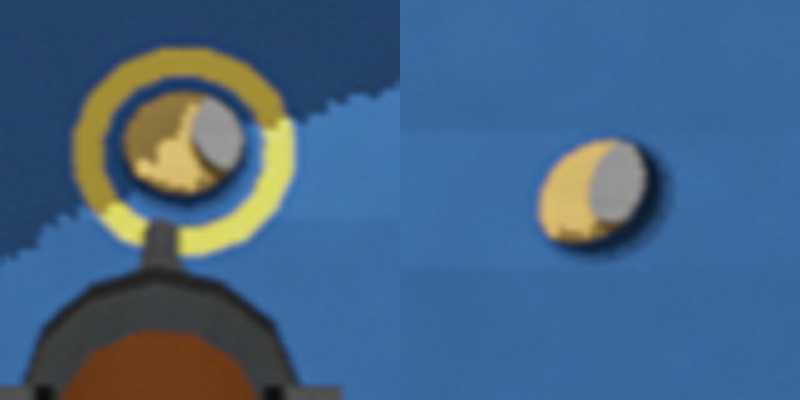

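```bash
cat >> h.py <<'E'
def ray(n,u,v,z,info=None):
    c,f=info or K(n); Rm=cv2.Rodrigues(np.array(c["rvec"],float))[0]; o=-Rm.T@np.ravel(c["tvec"])
    w=Rm.T@np.array([(u-c["cx"])/f,(v-c["cy"])/f,1]); return o+w*(z-o[2])/w[2]
def tool():
    s=readout.sense(); q=np.array(s["ee_rot"]); return s,R.from_quat(q[[1,2,3,0]]).as_matrix()
E
python3 - <<'E'
from h import *
s,T=tool(); p=s["eef_pos"]; print(p)
h=ray("wrist",321.7,200.2,46); h2=ray("wrist",(463+ (540+655)/2/5-80)if 0 else 503.3,197.8,46); t=ray("wrist",317.4,214,p[2]-58)
print("hole",h,"hole2~",h2,np.linalg.norm(h-h2),"tip",t-2.5*T[:,0])
for n,x in(("hole",h),("hole2",h2),("tipedge",t)): print(n,"tool",(T.T@(x-p)).round(1))
z=np.load("/tmp/w2.npz"); P,uv=world("wrist",z["d"]); m=(abs(uv[:,0]-400)<40)&(abs(uv[:,1]-200)<30); print("panel z",np.median(P[m][:,2]))
im=z["im"].astype(int)
for v in range(212,224): print(v,im[v,308:328].sum(1))
E
```

```text
[533.25230046 -93.47715449 123.03189548]
hole [528.77530927 -91.90952848  46.        ] hole2~ [495.36933912  22.21587375  46.        ] 118.91411302447155 tip [533.82545271 -93.48904678  65.0333649 ]
hole tool [ 3.9  2.7 77. ]
hole2 tool [  5.6 121.6  77. ]
tipedge tool [ 2.  -0.1 58. ]
panel z 45.34461993751848
212 [542 534 520 483 426 374 350 343 336 317 309 301 292 283 278 283 294 309
 323 331]
213 [538 536 534 533 516 466 398 338 312 310 324 337 334 323 322 330 333 334
 336 340]
214 [538 536 540 544 548 516 407 289 247 255 271 297 317 328 320 344 354 372
 401 435]
215 [533 540 546 546 536 487 339 225 217 222 226 240 309 390 428 439 443 460
 488 521]
216 [508 540 548 540 514 422 270 208 217 220 216 226 325 458 524 532 529 526
 530 540]
217 [442 513 545 540 504 395 251 204 214 217 212 225 329 466 537 546 543 541
 541 539]
218 [354 408 457 485 477 381 246 206 209 218 208 223 327 464 534 544 544 545
 543 540]
219 [322 324 345 377 379 304 219 202 206 208 205 219 324 459 532 539 541 548
 545 534]
220 [327 325 326 329 310 250 201 200 207 207 199 216 311 439 510 517 514 510
 484 445]
221 [332 332 333 336 314 248 204 204 211 210 205 208 259 354 412 418 414 404
 370 338]
222 [333 338 339 338 311 247 201 204 208 207 211 208 227 279 323 333 332 330
 325 324]
223 [339 335 330 315 272 205 168 160 151 159 181 188 208 244 294 327 333 340
 336 336]
```

Emit:
step_arm(plan="0.44 0.75 0 0 10;0.44 0.75 0.8 0 10;0.44 0.75 1.4 0 10;0.44 0.75 1.4 0 10;0.44 0.75 1.4 0 10")

```text
time_s: 5.6
eef_pos: [526.8, -86.7, 108.3]
ee_rot: [-0.0, -0.136, 0.991, 0.0]
force: [0.3, -0.1, -1.1]
grip_width: 0.22
```

Run:
```python
from h import *
s,T=tool(); print(s["eef_pos"],s["force"],s["wrist_torque"])
im,d=cams.capture("wrist"); save("w3z",cv2.resize(im[170:250,280:380],(800,640),interpolation=cv2.INTER_CUBIC)); np.savez("/tmp/w3",im=im,d=d)
```

```text
[526.81398264 -86.65810042 108.34454604] [ 0.31709753 -0.10225369 -1.14895794] [-0.01412558  0.01696232 -0.00867751]
```

View pics/w3z.png

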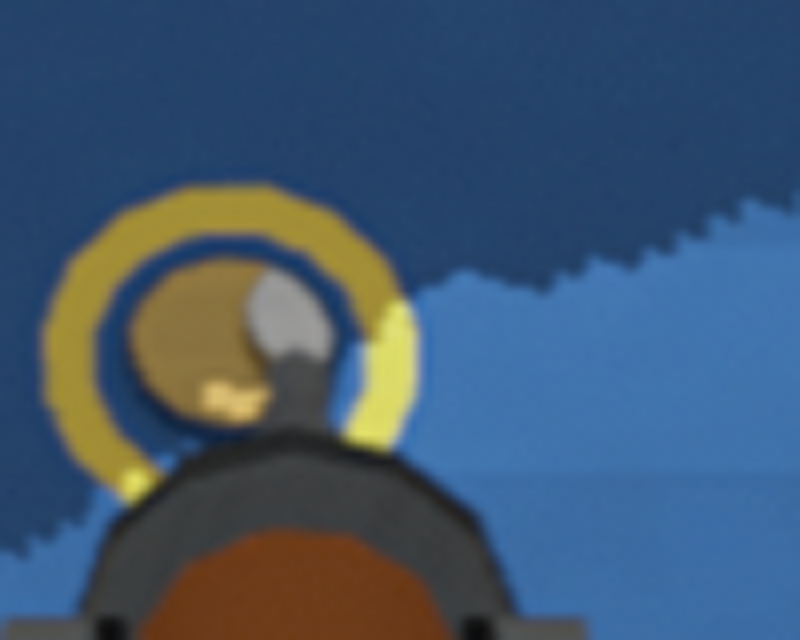

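Run:
```python
from h import *
s,T=tool(); p=s["eef_pos"]
f=lambda x,y:(280+x/8-.4,170+y/8-.4)
g=lambda x,y,z:(T.T@(ray("wrist",*f(x,y),z)-p)).round(2)
for z in(45.5,46):
  print("ring L,R,top",g(43,355,z),g(420,355,z),g(231,184,z),"inner L,top",g(98,355,z),g(231,236,z))
print("tip edge",g(300,353,p[2]-58),g(272,370,p[2]-58),g(330,370,p[2]-58))
print("bar hole left edge, bar hole top",g(247,310,40),"mouth-bottom L,R,top z40",g(128,340,40),g(335,330,40),g(231,255,40),g(285,265,40))
```

```text
ring L,R,top [ -0.08 -20.3   63.08] [-0.08  9.06 63.08] [13.99 -5.56 63.08] inner L,top [ -0.08 -16.02  63.08] [ 9.78 -5.59 63.08]
ring L,R,top [  0.13 -20.25  62.58] [ 0.12  9.03 62.58] [14.17 -5.55 62.58] inner L,top [  0.13 -15.98  62.58] [ 9.96 -5.58 62.58]
tip edge [ 2.17 -0.3  58.  ] [ 0.78 -2.43 58.  ] [ 0.78  1.98 58.  ]
bar hole left edge, bar hole top [ 1.52 -4.49 68.58] mouth-bottom L,R,top z40 [ -1.05 -14.    68.58] [-0.19  2.52 68.58] [ 6.18 -5.73 68.58] [ 5.34 -1.46 68.58]
```

The bar has slipped about 9 mm toward +y. The nose is in line in x and needs about 0.8 mm back in y. Descending gently.

Emit:
step_arm(plan="0 -0.08 0 0 10;0 -0.08 0.3 0 10;0 -0.08 0.5 0 10;0 -0.08 0.6 0 10;0 -0.08 0.7 0 10;0 -0.08 0.8 0 10;0 -0.08 0.9 0 10;0 -0.08 0.95 0 10;0 -0.08 0.95 0 10")

```text
time_s: 6.55
eef_pos: [527.0, -87.4, 99.0]
ee_rot: [-0.0, -0.136, 0.991, 0.0]
force: [-1.3, 0.5, -2.3]
grip_width: 0.217
```

Emit:
step_arm(plan="0 0 0.05 0 10;0 0 0.1 0 10;0 0 0.15 0 10;0 0 0.15 0 10")

```text
time_s: 6.95
eef_pos: [527.0, -87.4, 97.5]
ee_rot: [-0.0, -0.136, 0.991, 0.0]
force: [0.2, -0.0, -1.3]
grip_width: 0.216
```

Emit:
step_arm(plan="0 0 0.05 0 10;0 0 0.1 0 10;0 0 0.15 0 10;0 0 0.15 0 10")

```text
time_s: 7.35
eef_pos: [527.0, -87.4, 96.0]
ee_rot: [-0.0, -0.136, 0.991, 0.0]
force: [0.3, 0.7, -1.4]
grip_width: 0.216
```

Emit:
step_arm(plan="0 0 0.05 0 10;0 0 0.1 0 10;0 0 0.15 0 10;0 0 0.15 0 10")

```text
time_s: 7.75
eef_pos: [527.0, -87.4, 94.5]
ee_rot: [-0.0, -0.136, 0.991, 0.0]
force: [0.1, 0.3, -1.3]
grip_width: 0.216
```

Emit:
step_arm(plan="0 0 0.1 0 10;0 -0.1 0.1 0 10;0 -0.2 0.1 0 10;0 -0.3 0.1 0 10;0 -0.4 0.1 0 10;0 -0.46 0.1 0 10;0 -0.46 0.1 0 10")

```text
time_s: 8.45
eef_pos: [528.2, -91.8, 93.5]
ee_rot: [-0.0, -0.135, 0.991, 0.0]
force: [-1.1, 3.4, -2.7]
grip_width: 0.218
```

Emit:
step_arm(plan="0 -0.1 0 0 10;0 -0.2 0 0 10;0 -0.3 0 0 10;0 -0.4 0 0 10;0 -0.4 0 0 10")

```text
time_s: 8.95
eef_pos: [529.4, -95.8, 93.5]
ee_rot: [-0.0, -0.135, 0.991, -0.0]
force: [-1.0, 1.6, -2.3]
grip_width: 0.22
```

Emit:
step_arm(plan="0 0.2 0 0 10;0 0.4 0 0 10;0 0.4 0 0 10;0 0.4 0 0 10")

```text
time_s: 9.35
eef_pos: [528.4, -92.0, 93.7]
ee_rot: [0.0, -0.136, 0.991, -0.0]
force: [-0.5, -0.4, -1.2]
grip_width: 0.217
```

Emit:
step_arm(plan="0 0 0.15 0 10;0 0 0.3 0 10;0 0 0.45 0 10;0 0 0.6 0 10;0 0 0.7 0 10;0 0 0.8 0 10;0 0 0.9 0 10;0 0 1 0 10;0 0 1 0 10")

```text
time_s: 10.25
eef_pos: [528.2, -91.8, 83.4]
ee_rot: [-0.0, -0.135, 0.991, 0.0]
force: [0.2, -0.4, -2.2]
grip_width: 0.22
```

Emit:
step_arm(plan="0 0 0.1 0 10;0 0 0.2 0 10;0 0 0.25 0 10;0 0 0.25 0 10")

```text
time_s: 10.65
eef_pos: [528.3, -91.8, 81.0]
ee_rot: [-0.0, -0.136, 0.991, 0.0]
force: [0.1, -0.0, -2.4]
grip_width: 0.22
```

Emit:
step_arm(plan="0 0 0.05 0 10;0 0 0.1 0 10;0 0 0.15 0 10;0 0 0.15 0 10")

```text
time_s: 11.05
eef_pos: [528.2, -91.8, 79.5]
ee_rot: [-0.0, -0.136, 0.991, 0.0]
force: [0.2, -0.3, -1.3]
grip_width: 0.214
```

Emit:
step_arm(plan="0 0 0.05 0 10;0 0 0.1 0 10;0 0 0.15 0 10;0 0 0.15 0 10")

```text
time_s: 11.45
eef_pos: [528.2, -91.8, 78.0]
ee_rot: [-0.0, -0.136, 0.991, 0.0]
force: [-0.4, 0.3, -1.8]
grip_width: 0.221
```

Emit:
step_arm(plan="0 0 0.07 0 10;0 0 0.14 0 10;0 0 0.21 0 10;0 0 0.3 0 10;0 0 0.3 0 10")

```text
time_s: 11.95
eef_pos: [528.2, -91.8, 74.9]
ee_rot: [-0.0, -0.136, 0.991, 0.0]
force: [-0.8, 0.1, -1.9]
grip_width: 0.219
```

Emit:
step_arm(plan="0 0 0.07 0 10;0 0 0.14 0 10;0 0 0.21 0 10;0 0 0.3 0 10;0 0 0.3 0 10")

```text
time_s: 12.45
eef_pos: [528.2, -91.5, 72.0]
ee_rot: [-0.0, -0.136, 0.991, 0.0]
force: [-0.1, 2.9, -1.0]
grip_width: 0.216
```

Emit:
step_arm(plan="0 0 0.07 0 10;0 0 0.14 0 10;0 0 0.21 0 10;0 0 0.3 0 10;0 0 0.3 0 10")

```text
time_s: 12.95
eef_pos: [528.2, -91.8, 68.9]
ee_rot: [-0.0, -0.136, 0.991, 0.0]
force: [0.6, 3.8, -1.8]
grip_width: 0.218
```

Emit:
step_arm(plan="0 0 0.07 0 10;0 0 0.14 0 10;0 0 0.21 0 10;0 0 0.28 0 10;0 0 0.33 0 10;0 0 0.33 0 10")

```text
time_s: 13.55
eef_pos: [528.2, -91.8, 65.6]
ee_rot: [-0.0, -0.135, 0.991, 0.0]
force: [-0.2, 2.8, -0.7]
grip_width: 0.22
```

Emit:
step_arm(plan="0 0 0.03 0 10;0 0 0.06 0 10;0 0 0.09 0 10;0 0 0.12 0 10;0 0 0.12 0 10")

```text
time_s: 14.05
eef_pos: [528.3, -91.8, 64.5]
ee_rot: [-0.0, -0.136, 0.991, 0.0]
force: [0.8, 3.5, -0.8]
grip_width: 0.22
```

Emit:
step_arm(plan="0 0 0.03 0 10;0 0 0.06 0 10;0 0 0.06 0 10")

```text
time_s: 14.35
eef_pos: [528.3, -91.8, 64.1]
ee_rot: [0.0, -0.136, 0.991, -0.0]
force: [-1.5, 3.4, 3.0]
grip_width: 0.215
```

Emit:
step_arm(plan="0 0 0.03 0 10;0 0 0.03 0 10;0 0 0.03 0 50;0 0 0.03 0 60;0 0 0.03 0 60;0 0 -0.3 0 60")

```text
time_s: 14.95
eef_pos: [528.1, -92.0, 66.7]
ee_rot: [-0.0, -0.135, 0.991, 0.0]
force: [-0.6, 0.3, -0.6]
grip_width: 0.601
```

Emit:
step_arm(plan="0 0 -1 0 60;0 0 -3 0 60;0 0 -6 0 60;0 0 -10 0 100;0 0 -13 0 100;0 0 -13 0 100;0 0 -13 0 100")

```text
time_s: 15.65
eef_pos: [528.3, -91.8, 197.6]
ee_rot: [0.001, -0.136, 0.991, -0.0]
force: [0.2, -0.3, -0.8]
grip_width: 0.997
```

Run:
```python
from h import *
s,T=tool(); p=s["eef_pos"];print(p,s["force"],s["joints"])
info=K("wrist");im,d=cams.capture("wrist"); save("w4",im); np.savez("/tmp/w4",im=im,d=d)
P,uv=world("wrist",d,info=info); c=im[uv[:,1],uv[:,0]].astype(int)
q=P[(c[:,0]>c[:,2]+80)&(c[:,0]>c[:,1]+40)&(P[:,2]>95)&(P[:,2]<115)&(np.hypot(P[:,0]-528,P[:,1]+92)<30)]
print("handle top",len(q),q.mean(0),q.min(0),q.max(0))
```

```text
[528.27190087 -91.84002629 197.55742997] [ 0.15692984 -0.25987768 -0.82168126] [-3.90721849e-01  3.64605261e-01  1.51643566e+00 -9.44112023e-05
  1.25931226e+00 -2.23340539e+00]
handle top 544 [527.67986679 -92.38257308 102.94673939] [ 518.36456333 -101.39576322   96.13460811] [537.43696963 -83.11803324 104.93671436]
```

View pics/w4.png

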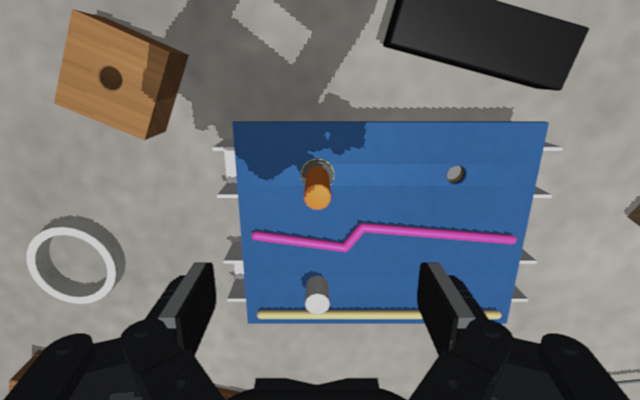

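Pin's collar is on the panel (handle top at z≈104, as expected). In the picture the pin stands at (317,180), and the other hole at (456,174) now shows clear through. Going for the stud.

Emit:
step_arm(plan="-4.75 37.1 0 0 100;-4.75 37.1 0 0 100;-4.75 37.1 0 0 100;-4.75 37.1 0 0 100;-4.75 37.1 0 0 100;-4.75 37.1 2 0 100;-4.75 37.1 4.7 0 100;-4.75 37.1 4.7 0 100;-4.75 37.1 4.7 0 100;-4.75 37.1 4.7 0 100")

```text
time_s: 16.7
eef_pos: [473.8, 278.3, 148.9]
ee_rot: [-0.001, -0.136, 0.991, -0.0]
force: [-0.5, 0.1, 0.2]
grip_width: 1.002
```

Run:
```python
from h import *
s,T=tool(); p=s["eef_pos"];print(p,s["joints"])
info=K("wrist");im,d=cams.capture("wrist"); save("w5",im)
P,uv=world("wrist",d,info=info)
q=P[(P[:,2]>60)&(P[:,2]<70)&(np.hypot(P[:,0]-475,P[:,1]-279)<30)]
print("stud top",len(q),q.mean(0),q.min(0),q.max(0),"tool",T.T@(q.mean(0)-p))
q=P[(P[:,2]>30)&(P[:,2]<39)&(np.hypot(P[:,0]-475,P[:,1]-279)<60)]; print(cv2.minAreaRect(q[:,:2].astype(np.float32)))
```

```text
[473.82143955 278.26201554 148.85509823] [ 3.17892543e-01  4.43480217e-01  1.53552123e+00 -3.41643652e-04
  1.16504789e+00 -1.52579684e+00]
stud top 765 [473.54283611 279.02891388  64.02430744] [463.45884113 268.51403427  60.14781522] [485.24094173 289.90735047  65.93275913] tool [-0.145506    0.84956509 84.83033589]
((474.4566650390625, 279.40338134765625), (75.2830810546875, 75.61937713623047), 72.30683135986328)
```

Emit:
step_arm(plan="0 0.09 4 0 100;0 0.09 8 0 100;0 0.09 10.5 0 100;0 0.09 10.9 0 100;0 0.09 10.9 0 100;0 0.09 10.9 0 10;0 0.09 10.9 0 10;0 0.09 10.9 0 10;0 0.09 10.9 0 10;0 0.09 10.9 0 10", grip_force=50)

```text
time_s: 17.75
eef_pos: [474.3, 279.2, 41.6]
ee_rot: [0.0, -0.136, 0.991, -0.0]
force: [-0.5, -0.0, 4.4]
grip_width: 0.238
```

Emit:
step_arm(plan="0 0 -3 0 10;0 0 -6 0 10;1 -5 -7 0 10;2 -10 -7 0 10;3 -15 -7 0 10;4 -20 -7 0 10;4.8 -25.15 -7 0 10;4.8 -25.15 -6 0 10;4.8 -25.15 -5 0 10;4.8 -25.15 -5 0 10")

```text
time_s: 18.75
eef_pos: [494.4, 25.1, 89.4]
ee_rot: [-0.002, -0.136, 0.991, 0.001]
force: [0.7, -0.2, -1.4]
grip_width: 0.24
```

Emit:
step_arm(plan="0 0 0 0 10;0 0 0 0 10")

```text
time_s: 18.95
eef_pos: [495.5, 25.2, 91.2]
ee_rot: [0.0, -0.136, 0.991, -0.0]
force: [0.3, -0.7, 0.0]
grip_width: 0.243
```

Run:
```python
from h import *
s,T=tool(); p=s["eef_pos"];print(p,s["force"],s["wrist_torque"],s["grip_width"])
im,d=cams.capture("wrist"); save("w6",im[100:300,160:480]); np.savez("/tmp/w6",im=im,d=d)
cv2.imwrite("pics/w6.png",cv2.resize(im[130:280,220:420,::-1],(800,600),interpolation=cv2.INTER_CUBIC))
```

```text
[495.50808881  25.16790114  91.18008486] [ 0.29476139 -0.65086226  0.04646055] [ 0.05612431 -0.00021468 -0.02180628] 0.24299910444421896
```

View pics/w6.png

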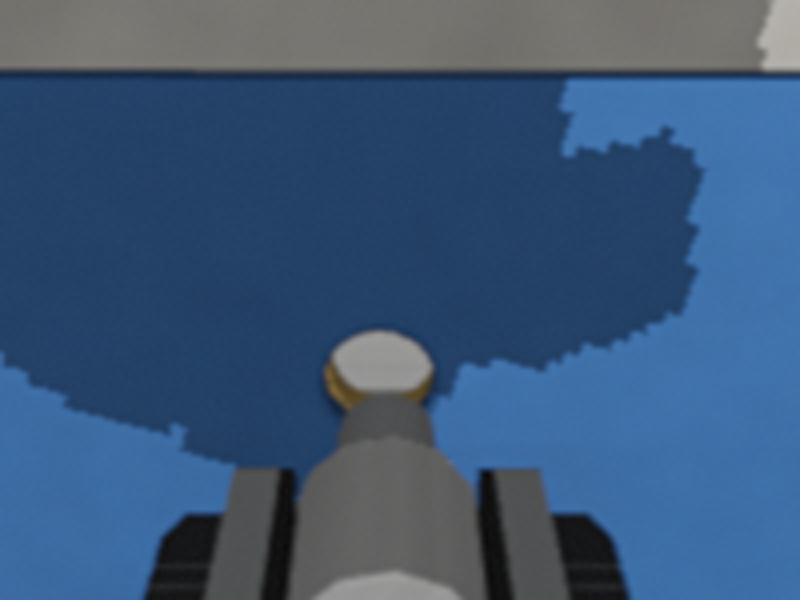

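Run:
```python
from h import *
s,T=tool(); p=s["eef_pos"]; print(p)
f=lambda x,y:(220+x/4-.4,130+y/4-.4)
g=lambda x,y,z:(T.T@(ray("wrist",*f(x,y),z)-p)).round(2)
print("mouth top,L,R",g(380,329,46),g(324,365,46),g(437,365,46))
for fz in(59.5,61): print("foot edge, L,R",g(388,393,fz),g(350,400,fz),g(427,400,fz), "shank L R", g(340,435,fz+3),g(437,435,fz+3))
print("expected hole in tool",T.T@(np.array([495.9,23.8,46])-p))
```

```text
[495.55437246  24.98594819  91.25024971]
mouth top,L,R [ 8.54 -1.79 45.25] [ 2.99 -9.81 45.25] [ 2.99  6.37 45.25]
foot edge, L,R [ 4.78 -0.66 31.75] [ 3.75 -5.75 31.75] [ 3.75  4.56 31.75] shank L R [ 0.04 -7.04 28.75] [ 0.04  5.84 28.75]
foot edge, L,R [ 5.46 -0.66 30.25] [ 4.45 -5.71 30.25] [ 4.44  4.52 30.25] shank L R [ 0.78 -6.99 27.25] [ 0.78  5.78 27.25]
expected hole in tool [ 8.87399888e-03 -1.22752180e+00  4.52504601e+01]
```

Emit:
step_arm(plan="0 -0.1 0 0 10;0 -0.1 0.5 0 10;0 -0.1 1 0 10;0 -0.1 1.2 0 10;0 -0.1 1.3 0 10;0 -0.1 1.4 0 10;0 -0.1 1.5 0 10;0 -0.1 1.6 0 10;0 -0.1 1.6 0 10")

```text
time_s: 19.9
eef_pos: [495.7, 23.1, 74.9]
ee_rot: [-0.0, -0.136, 0.991, 0.0]
force: [0.5, -0.0, -0.7]
grip_width: 0.24
```

Emit:
step_arm(plan="0 0 0.07 0 10;0 0 0.14 0 10;0 0 0.21 0 10;0 0 0.3 0 10;0 0 0.3 0 10")

```text
time_s: 20.4
eef_pos: [495.6, 23.1, 71.8]
ee_rot: [-0.0, -0.136, 0.991, 0.0]
force: [-0.4, -0.5, -1.4]
grip_width: 0.238
```

Emit:
step_arm(plan="0 0.07 0 0 10;0 0.07 0 0 10;0 0.07 0.05 0 10;0 0.07 0.1 0 10;0 0.07 0.15 0 10;0 0.07 0.2 0 10;0 0.07 0.2 0 10")

```text
time_s: 21.1
eef_pos: [495.5, 23.7, 69.9]
ee_rot: [-0.0, -0.136, 0.991, 0.0]
force: [-0.7, -0.4, -1.2]
grip_width: 0.234
```

Emit:
step_arm(plan="0 0 0.05 0 10;0 0 0.1 0 10;0 0 0.15 0 10;0 0 0.2 0 10;0 0 0.2 0 10")

```text
time_s: 21.6
eef_pos: [495.5, 23.7, 67.9]
ee_rot: [-0.0, -0.136, 0.991, 0.0]
force: [-0.4, -0.5, -0.8]
grip_width: 0.239
```

Foot is at z≈37, past the bar's top with no resistance. Continuing.

Emit:
step_arm(plan="0 0 0.07 0 10;0 0 0.15 0 10;0 0 0.22 0 10;0 0 0.3 0 10;0 0 0.4 0 10;0 0 0.4 0 10")

```text
time_s: 22.2
eef_pos: [495.4, 23.8, 63.8]
ee_rot: [-0.0, -0.136, 0.991, 0.0]
force: [0.0, 0.0, -0.3]
grip_width: 0.237
```

Emit:
step_arm(plan="0 0 0.1 0 10;0 0 0.2 0 10;0 0 0.3 0 10;0 0 0.4 0 10;0 0 0.5 0 10;0 0 0.6 0 10;0 0 0.7 0 10;0 0 0.8 0 10;0 0 0.85 0 10;0 0 0.85 0 10")

```text
time_s: 23.2
eef_pos: [495.5, 23.7, 55.4]
ee_rot: [-0.0, -0.136, 0.991, 0.0]
force: [-0.0, 0.2, -1.3]
grip_width: 0.239
```

Emit:
step_arm(plan="0 0 0.04 0 10;0 0 0.08 0 10;0 0 0.12 0 10;0 0 0.16 0 10;0 0 0.16 0 10")

```text
time_s: 23.7
eef_pos: [495.5, 23.7, 53.8]
ee_rot: [-0.0, -0.136, 0.991, 0.0]
force: [-0.1, 0.5, -0.8]
grip_width: 0.24
```

Emit:
step_arm(plan="0 0 0.03 0 10;0 0 0.06 0 10;0 0 0.09 0 10;0 0 0.09 0 10")

```text
time_s: 24.1
eef_pos: [495.5, 23.7, 52.9]
ee_rot: [-0.0, -0.136, 0.991, 0.0]
force: [-0.6, -0.7, -0.9]
grip_width: 0.235
```

Emit:
step_arm(plan="0 0 0.03 0 10;0 0 0.05 0 10;0 0 0.05 0 10")

```text
time_s: 24.4
eef_pos: [495.6, 23.7, 52.6]
ee_rot: [0.0, -0.136, 0.991, -0.0]
force: [-1.3, 0.7, 2.1]
grip_width: 0.231
```

Emit:
step_arm(plan="0 0 0.03 0 10;0 0 0.05 0 10;0 0 0.05 0 10")

```text
time_s: 24.7
eef_pos: [495.6, 23.7, 52.6]
ee_rot: [0.0, -0.136, 0.991, -0.0]
force: [-3.3, 0.4, 8.4]
grip_width: 0.238
```

Emit:
step_arm(plan="0 0 -0.03 0 10;0 0 -0.03 0 10;0 0 -0.03 0 50;0 0 -0.03 0 60;0 0 -0.03 0 60;0 0 -1 0 60;0 0 -4 0 60;0 0 -8 0 60;0 0 -13 0 100;0 0 -15 0 100")

```text
time_s: 25.7
eef_pos: [496.7, 23.6, 207.0]
ee_rot: [0.003, -0.136, 0.991, -0.001]
force: [-0.5, -0.8, -0.9]
grip_width: 0.913
```

Emit:
step_arm(plan="0 0 0 0 100;0 0 0 0 100;0 0 0 0 100")

```text
time_s: 26.0
eef_pos: [494.9, 23.8, 200.8]
ee_rot: [-0.001, -0.136, 0.991, 0.0]
force: [0.4, 0.1, -0.6]
grip_width: 0.998
```

Run:
```python
from h import *
s,T=tool(); p=s["eef_pos"];print(p,s["force"])
info=K("wrist");im,d=cams.capture("wrist"); save("w7",im)
P,uv=world("wrist",d,info=info)
for n,c,z in(("pin",(528.2,-91.8),104),("stud",(495.6,23.7),76)):
    q=P[(abs(P[:,2]-z)<3)&(np.hypot(P[:,0]-c[0],P[:,1]-c[1])<25)]
    print(n,len(q),q.mean(0).round(1),q.min(0).round(1),q.max(0).round(1))
    A=np.c_[q[:,:2]-q[:,:2].mean(0),np.ones(len(q))]; print("  top-face slope",np.linalg.lstsq(A,q[:,2],rcond=None)[0].round(3))
q=P[(abs(P[:,2]-46)<4)&(np.hypot(P[:,0]-512,P[:,1]+34)<15)];print("panel z",np.median(q[:,2]))
```

```text
[494.9158524   23.83788959 200.75079582] [ 0.41305067  0.13021119 -0.58176601]
pin 559 [527.8 -91.4 103. ] [ 518.6 -101.9  101. ] [538.  -82.4 104.8]
  top-face slope [ 5.00000e-03 -1.70000e-02  1.02961e+02]
stud 556 [495.3  23.   75.1] [484.9  12.5  73.1] [506.1  33.6  77.1]
  top-face slope [ 7.0000e-03 -1.0000e-03  7.5093e+01]
panel z 45.229689433628494
```

View pics/w7.png

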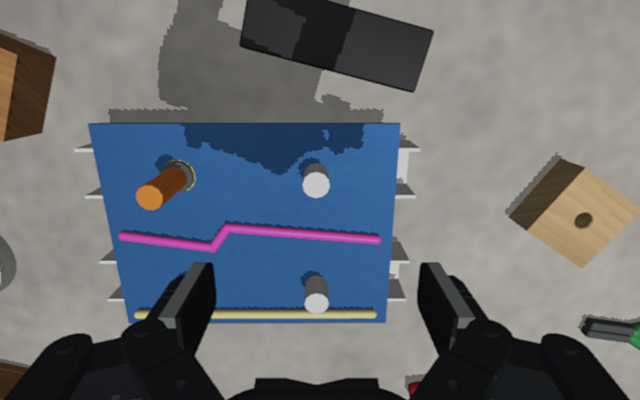

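Both are seated: pin at (165,182), stud at (315,177), both upright and their tops 57.8 and 29.9 mm above the panel (nominal 58 and 30). Handing in.

```bash
python3 -c "
from rig import workorder; print(workorder.finish_job())"
```

```text
the job is handed in; nothing more can be done
None
```

The drift pin is fully down the yellow-ringed hole and the stud is home in the other near hole. The job was handed in at about 26 s of the 61 s allowed; the hand-in gives no verdict.

- **Pin:** The nut bar had slipped about 9 mm toward panel +y. I fed the pin's nose through the overlap of the two holes and drew the bar into line. I then lowered the pin until its collar met the panel. Forces read at the end of each move were at most about 4 N.
- **Stud:** It went in with almost no resistance and seated with about 8 N at the end.
- **Last checks (wrist camera):** The pin's top stands 57.8 mm above the panel (nominal 58) and the stud's 29.9 mm (nominal 30). Their top faces are within about 0.02 rad of level. The gripper is open and well clear, reading no contact force.
- **Bystanders:** No contact was felt with the other things on the bench, but I did not re-measure their positions.
- **Disagreement:** The top camera placed things about 4 to 5 mm off in x from the wrist and side views. I used positions from the wrist camera and by feel instead.

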